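Lock a display stand with its splined spindle

ROBOT

A 6-joint arm with a two-finger parallel gripper is mounted at the origin on the work surface. World frame = base frame: x ahead of the robot, y to its left, z up, the work surface at z = 0. Lengths are in m, angles in rad, forces in N, time in s.
With the tool pointing down it reaches from about 0.35 to 0.975 m from the base axis. Payload 7.1 kg.
Tool frame: the origin (TCP) lies midway between the tips of the shut fingers; the grasp point (between the pads) lies 19 mm behind it; z points along the fingers, y is the line along which they close (so a half turn about z gives the same grasp; the last joint's range is limited). The gripper opens to 88 mm and grips with 3 to 60 N. Pads are 20 mm wide; open, the fingers measure 115 mm over their backs; the gripper's body (75 mm by 178 mm) begins 61 mm behind the grasp point.
Start: joints at [1.257, 0.423, 1.63, -0, 1.089, -0.019], TCP at [0.182, 0.598, 0.223] pointing down, gripper open.
Joint ranges: [-3, 3], [-0.9, 2.11], [0.09, 2.58], [-1.31, 4.45], [0.11, 2.69], [-2.54, 2.54]. Speed limits (rad/s): [2.39, 2.39, 3.01, 3.14, 3.14, 3.14].

INTERFACE

Orientations are given as a unit quaternion [w, x, y, z].
In Python, from station import move_pose, movel, movej, command_gripper, wait, inverse_kinematics, read_camera, camera_info, MotionError, job_done, get_time, get_joint_pos, get_qvel, get_effort, get_tcp_pos, get_ee_rot, get_ft_force, get_ft_torque, get_grip_width, get_finger_force gives the robot as it stands. Calls block until the motion is done:
- move_pose(position, orientation): joint-space move of the TCP to a pose.
- movel(position, frame=None, v=0.15, until_force=None): straight line of the TCP; frame=None keeps the orientation; v is the mean speed in m/s. With until_force (N) it stops when the force on the tool has changed by that much, and returns True; else False.
- movej(angles): joint-space move.
- command_gripper(opening): opening from 0.0 (shut) to 1.0 (fully open); the grip force is fixed at half the most; returns when the fingers have stopped.
- wait(seconds).
- inverse_kinematics(position, orientation): joint angles nearest the present ones, or None.
- read_camera(name): name is "scene" or "side" or "wrist"; returns the picture (400x640x3 uint8, red, green, blue); there is no depth.
- camera_info(name): a dict with "intrinsics" (3x3 intrinsics, pixels), "T" (4x4, takes a point from camera to world coordinates); the wrist camera has in their place "tool_from_camera" (4x4, takes a point from camera to tool coordinates, whose origin is the TCP and whose axes are the flange's). Camera axes: x right, y up, looking along -z (the intrinsics and any distortion apply to the point x, -y, -z); pixel columns grow to the right and rows downward; lengths in m; the calibration is good to about 2 mm. A picture is of the moment at which its call begins: read the wrist's pose just before it. camera_info takes no time and is no camera call.
A pose or a line that the arm cannot do raises MotionError and nothing moves.
- job_done(): hands the job in; it is judged then, once.
Readings, each from a call of its own:
- get_time(): time.
- get_joint_pos(): joint angles.
- get_qvel(): joint speeds.
- get_effort(): joint torques, N m.
- get_tcp_pos(): TCP position.
- get_ee_rot(): TCP orientation.
- get_ft_force(): force on the tool from outside, world axes, zero at the start.
- get_ft_torque(): the same for the moment, N m.
- get_grip_width(): opening from 0.0 (shut) to 1.0 (fully open).
- get_finger_force(): force on a finger pad.
Only numpy, scipy, OpenCV 4.12 (cv2) and the standard library are available. Lean on these libraries where they do the work, as an engineer would, in place of code of your own. Each camera call takes 0.05 s, during which the arm holds its last target. There are 200 camera calls.

TASK

Build up the display stand: lay the white marble slab on the dark steel base and then the pale wooden slab on the marble, one after the other, each squarely with its edges flush with the base. Then take the brass spindle, pass its splined foot through both holes, turn it until its teeth mesh with the brass hub in the base, and push it fully home against the spring, until its collar meets the wooden slab. Finish while still holding the spindle pressed home, without letting go, so that it can be screwed fast from below, and leave the corkscrews, stopper and cup where they are.

Things in the scene. Friction and masses are not known exactly. Their poses are not given: they have to be found in the camera images.
- base_top (a point): Centre of the top face of the display stand's dark steel base, a fixed block 120 (x) x 60 (y) x 36 mm high; this point is 36 mm above the counter. Its x axis runs along the block's long side, z up. A 44 mm round hole in its middle holds the brass hub.
- hub_mouth (a point): Centre of the mouth of the brass hub, 1 mm below the base's top face, on the base's centre line. A ring 37 mm wide inside with 6 inward teeth (each 4.5 mm wide, tips 12.5 mm from the axis) and 6 gaps between them, repeating every 60 degrees; its x axis points along the middle of a gap, z up. 1.5 mm radial clearance around the spindle; the teeth mesh within about 7 degrees either way. The hub turns in the base only against stiff friction (0.5 N m) and stays as it is found.
- hub (a joint): Angle of the hub about the vertical relative to the base (rad, anticlockwise from above); at 0 a gap lies along the base's x axis.
- plunger (a joint): Travel (m, 0 = up, 0.010 = lowest) of the spring plunger, a steel disc 21 mm across in the hub. At rest its top lies 18 mm below the hub's mouth; it pushes up with 4 N at 0 and 8.9 N at 0.007, where it stands with the spindle fully home on both slabs; let go, it lifts the spindle off again.
- marble_slab: White marble slab, 120 (x) x 60 (y) x 16 mm, about 0.23 kg, lying flat on the counter, with a 44 mm round hole through its middle. Origin at the centre of its underside, x along its long side, z up. Grip it across its 60 mm width.
- wood_slab: Pale wooden slab of the same shape, 120 (x) x 60 (y) x 16 mm with a 44 mm hole, about 0.09 kg, lying flat on the counter. Origin at the centre of its underside, x along its long side, z up.
- spindle: Brass spindle, 104 mm tall, about 0.25 kg, standing upright on its splined foot. Origin at the centre of its underside, z up. From below: splined stem 58 mm long (core 22 mm across, 6 straight teeth 5 mm wide reaching 17 mm from the axis, one tooth along its x axis, repeating every 60 degrees), round collar 56 mm across and 6 mm thick, then a black block grip 44 (x) x 24 (y) x 40 mm high; grip it across the 24 mm (its y).
- spindle_collar (a point): Centre of the underside of the spindle's collar, 58 mm above the spindle's foot; 33 mm above the hub's mouth when fully home on both slabs.
- stopper: Amber glass stopper, 40 mm wide, 55 mm tall, standing; bystander. Origin at the centre of its underside.
- cup: Pewter cup, 68 mm wide, 75 mm tall, standing; bystander. Origin at the centre of its underside.
- boxwood_corkscrew: Boxwood-handled corkscrew lying flat, about 90 x 90 x 24 mm; bystander. Origin under the middle of its handle (the handle along y, the worm to +x).
- concertina_corkscrew: Steel concertina corkscrew lying flat, about 170 x 60 x 15 mm; bystander. Origin under its middle, long side along x.
There are look-alikes about, which are no part of the job. Leave any orange look-alike of the spindle alone.

How it is judged:
On the way, in this order (a step that is already met when the one before it is completed fails the run):
1. the marble slab lies squarely on the base, released (horizontal distance between marble_slab and base_top below 0.005 m and angle between the x axis of marble_slab and the x axis of base_top, either way round below 0.09 rad and angle between marble_slab's own z axis and vertical below 0.05 rad and z of marble_slab in the frame of base_top between -0.003 and 0.003 m and contact force between marble_slab and the fingers below 0.2 N and linear speed of marble_slab below 0.02 m/s), for 0.2 s.
2. the wooden slab lies squarely on the marble, released (horizontal distance between each of marble_slab, wood_slab and base_top below 0.005 m and angle between the x axis of each of marble_slab, wood_slab and the x axis of base_top, either way round below 0.09 rad and angle between each of marble_slab, wood_slab's own z axis and vertical below 0.05 rad and z of marble_slab in the frame of base_top between -0.003 and 0.003 m and z of wood_slab in the frame of base_top between 0.013 and 0.019 m and contact force between wood_slab and the fingers below 0.2 N and linear speed of wood_slab below 0.02 m/s), for 0.2 s.
3. the spindle's teeth are meshed in the hub, at least 8 mm deep (z of spindle in the frame of hub_mouth below -0.008 m and horizontal distance between spindle and hub_mouth below 0.004 m), for 0.1 s.
At the end, for the whole second after the job is handed in: Marble then wood on the base, each centred within 5 mm and square within 5 degrees; spindle upright (4 degrees) in the hub within 4 mm of its axis, collar within 2.5 mm of its home height, plunger pressed at least 4.5 mm, spindle still, and still held by the fingers (2 N or more) (horizontal distance between each of marble_slab, wood_slab and base_top below 0.005 m and angle between the x axis of each of marble_slab, wood_slab and the x axis of base_top, either way round below 0.09 rad and angle between each of marble_slab, wood_slab's own z axis and vertical below 0.05 rad and z of marble_slab in the frame of base_top between -0.003 and 0.003 m and z of wood_slab in the frame of base_top between 0.013 and 0.019 m and z of spindle_collar in the frame of hub_mouth below 0.0355 m and horizontal distance between spindle and hub_mouth below 0.004 m and angle between spindle's own z axis and vertical below 0.07 rad and value of joint plunger above 0.0045 m and linear speed of spindle below 0.02 m/s and contact force between spindle and the fingers above 2 N); the arm keeps its last pose, push and grip.
It fails at once if the amber glass stopper is moved more than 20 mm (distance of stopper from where it was at the start of the episode above 0.02 m).
It fails at once if the pewter cup is moved more than 20 mm (distance of cup from where it was at the start of the episode above 0.02 m).
It fails at once if the boxwood corkscrew is moved more than 20 mm (distance of boxwood_corkscrew from where it was at the start of the episode above 0.02 m).
It fails at once if the concertina corkscrew is moved more than 20 mm (distance of concertina_corkscrew from where it was at the start of the episode above 0.02 m).
It also fails if it takes over 72 s, if anything falls off the work surface, if the arm or the gripper's body presses on something with over 40 N, if the wrist force passes 120 N, or if a joint passes its speed limit or range.

## Working session

There is one attempt and no reset: what is moved stays moved. The work goes in short steps, each a Python script; the robot and the scene stay as the last script left them, time stands still between calls to the robot, and variables do not carry over. Pictures are saved under pics/ and viewed, at most 10 in all, crops included, and the job is handed in when it is done.

```bash
mkdir -p pics; ls; python3 - <<'E'
from station import *
import cv2,numpy as np
for n in ["scene","side"]:
    im=read_camera(n); cv2.imwrite(f"pics/{n}0.png",im[:,:,::-1]); i=camera_info(n); print(n,i)
print(camera_info("wrist"),get_ee_rot(),get_time())
cv2.imwrite("pics/both.png",np.vstack([cv2.imread("pics/scene0.png"),cv2.imread("pics/side0.png")])[:, :])
E
```

```text
pics
scene {'intrinsics': array([[438.07641707,   0.        , 307.64794156],
       [  0.        , 438.07641707, 193.74754949],
       [  0.        ,   0.        ,   1.        ]]), 'T': array([[-0.8304516 , -0.47375915,  0.29309111,  0.91448142],
       [ 0.55708943, -0.70507006,  0.43877965,  0.43116333],
       [-0.00122611,  0.52766323,  0.84945277,  0.89651464],
       [ 0.        ,  0.        ,  0.        ,  1.        ]])}
side {'intrinsics': array([[386.32461243,   0.        , 321.17169809],
       [  0.        , 386.32461243, 199.03144988],
       [  0.        ,   0.        ,   1.        ]]), 'T': array([[ 0.93941568,  0.1966221 , -0.28078093,  0.34946686],
       [-0.34222302,  0.49130235, -0.80094033, -0.78560769],
       [-0.01953424,  0.8485056 ,  0.52882574,  0.57368117],
       [ 0.        ,  0.        ,  0.        ,  1.        ]])}
{'intrinsics': array([[340.61159054,   0.        , 321.36105808],
       [  0.        , 340.61159054, 202.68340691],
       [  0.        ,   0.        ,   1.        ]]), 'tool_from_camera': array([[-4.97221427e-04,  9.70019471e-01,  2.43026705e-01,
         6.60788370e-02],
       [ 9.99999768e-01,  5.95231943e-04, -3.29861950e-04,
        -4.31318347e-04],
       [-4.64629772e-04,  2.43026485e-01, -9.70019542e-01,
        -1.63237135e-01],
       [ 0.00000000e+00,  0.00000000e+00,  0.00000000e+00,
         1.00000000e+00]])} [-1.13487060e-04  1.46860212e-01  9.89156990e-01 -7.16520957e-04] 0.1
```

View pics/scene0.png

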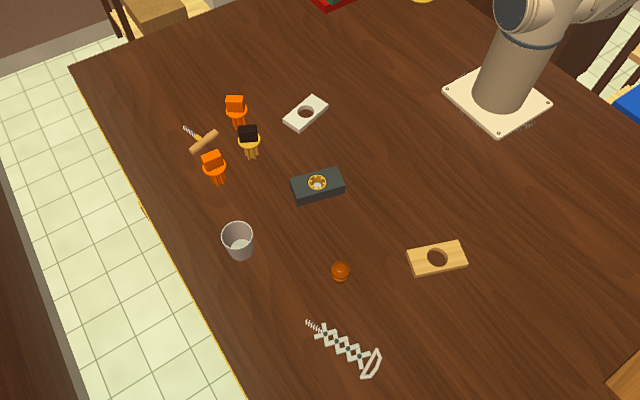

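View pics/side0.png

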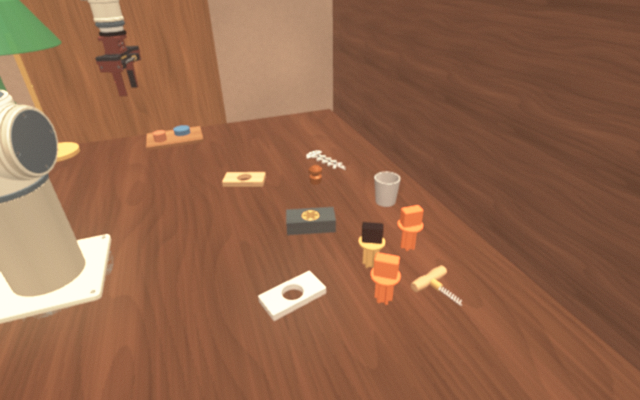

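The scene view shows marble at (305,113), base hub at (317,182), wood at (437,258) and the spindle grip at (248,130), with orange look-alikes at (235,108) and (213,160). The side view agrees: marble (292,293), base (311,216), wood (244,178), spindle grip (373,232).

```bash
cat > h.py <<'E'
from station import *
import numpy as np, cv2
from scipy.spatial.transform import Rotation as R
TC=camera_info("wrist")["tool_from_camera"]
def Rt(q): return R.from_quat(np.roll(q,-1)).as_matrix()
def down(yaw):  # tool x along yaw, z down
    q=(R.from_euler('z',yaw)*R.from_euler('x',np.pi)).as_quat(); return np.roll(q,1)
def cast(px,K,T,z):
    px=np.atleast_2d(np.array(px,float)); d=np.c_[(px[:,0]-K[0,2])/K[0,0],-(px[:,1]-K[1,2])/K[1,1],-np.ones(len(px))]@T[:3,:3].T
    return (T[:3,3]+d*((z-T[2,3])/d[:,2])[:,None])[:,:2]
def wrist(name=None):
    T=np.eye(4);T[:3,:3]=Rt(get_ee_rot());T[:3,3]=get_tcp_pos()
    im=read_camera("wrist")
    if name: cv2.imwrite(f"pics/{name}.png",im[:,:,::-1])
    return im,camera_info("wrist")["intrinsics"],T@TC
def best(pos,yaw,n=2):  # yaw modulo 2pi/n with the least last-joint excursion
    c=[]
    for k in range(n):
        q=inverse_kinematics(list(pos),list(down(yaw+2*np.pi*k/n)))
        if q is not None: c.append((np.abs(q[5]),yaw+2*np.pi*k/n))
    return min(c)[1]
def lookpose(xy,yaw,h):  # camera straight above xy at height h
    p=np.array([*xy,h])-Rt(down(yaw))@TC[:3,3]; return list(p),list(down(yaw))
def rect(mask,K,T,z):  # biggest blob -> centre, (long,short), yaw of long side
    c=max(cv2.findContours(mask.astype(np.uint8),0,cv2.CHAIN_APPROX_NONE)[0],key=cv2.contourArea)
    w=cast(c[:,0,:],K,T,z)
    (x,y),(a,b),t=cv2.minAreaRect((w*1000).astype(np.float32)); t=np.radians(t)
    if a<b:a,b,t=b,a,t+np.pi/2
    return np.array([x,y])/1000,(a,b),(t+np.pi/2)%np.pi-np.pi/2
E
python3 - <<'E'
from h import *
P={"marble":((305,113),(292,293),.016),"base":((317,182),(311,216),.036),"wood":((437,258),(244,178),.016),"spin":((248,130),(373,226),.104),"or1":((235,100),(386,258),.104),"or2":((212,155),(411,211),.104),"cup":((237,228),(386,178),.075),"stop":((341,268),(316,170),.045)}
for k,(a,b,z) in P.items():
    r=[]
    for n,p in(("scene",a),("side",b)):
        i=camera_info(n); r.append(cast(p,i["intrinsics"],i["T"],z)[0].round(3))
    print(k,r)
E
```

```text
marble [array([ 0.475, -0.239]), array([ 0.473, -0.248])]
base [array([ 0.581, -0.028]), array([ 0.585, -0.036])]
wood [array([0.469, 0.269]), array([0.47 , 0.258])]
spin [array([ 0.659, -0.202]), array([ 0.662, -0.213])]
or1 [array([ 0.638, -0.303]), array([ 0.639, -0.311])]
or2 [array([ 0.763, -0.184]), array([ 0.763, -0.193])]
cup [array([ 0.802, -0.006]), array([0.81 , 0.005])]
stop [array([0.664, 0.18 ]), array([0.671, 0.173])]
```

```bash
python3 - <<'E'
from h import *
out=[]
for n,xy in (("wood",(.469,.264)),("base",(.583,-.032)),("spin",(.660,-.208)),("marble",(.474,-.243))):
    p,_=lookpose(xy,0,.34); y=best(p,0,8); p,q=lookpose(xy,y,.34)
    move_pose(p,q); im,K,T=wrist(n); np.savez(f"pics/{n}.npz",im=im,K=K,T=T)
    print(n,y,get_time(),np.round(get_joint_pos(),2)); out.append(im[:,:,::-1])
v=np.vstack([np.hstack(out[:2]),np.hstack(out[2:])]); cv2.imwrite("pics/four.png",cv2.resize(v,(800,500)))
E
```

```text
wood 2.356194490192345 1.9917 [ 0.38  0.39  1.81  0.    0.94 -0.41]
base 1.5707963267948966 3.2667 [-0.18  0.43  1.74  0.    0.97 -0.19]
spin 1.5707963267948966 4.1083 [-0.41  0.6   1.44  0.    1.1  -0.41]
marble 0.7853981633974483 5.0833 [-0.62  0.33  1.9   0.    0.91  0.17]
```

View pics/four.png

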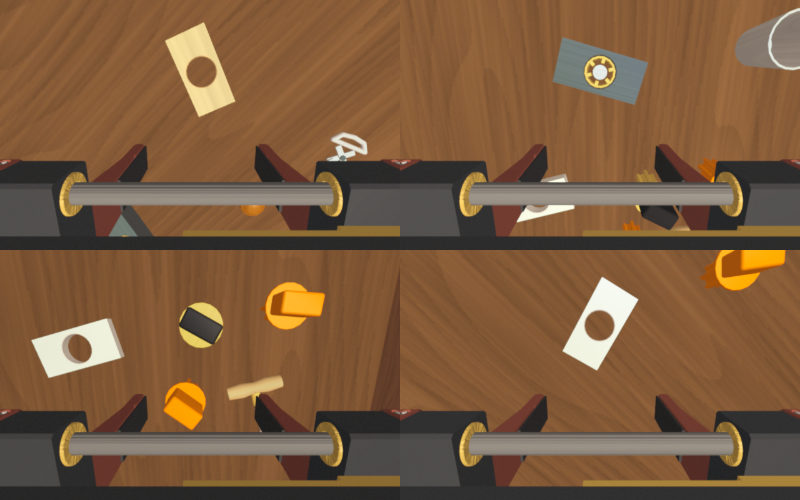

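Composite of wrist views: each target is seen squarely (wood (200,70), base (600,72), spindle (200,325), marble (600,325) in the composite) and unobstructed. The teeth in the hub are clear.

```bash
cat >> h.py <<'E'
def hsvmask(im,kind):
    h,s,v=[c.astype(int) for c in cv2.split(cv2.cvtColor(im,cv2.COLOR_RGB2HSV))]
    m={"wood":(v>185)&(s>60),"marble":(v>185)&(s<60),"base":((s<90)|((h>80)&(h<130)))&(v>60)&(v<185),"spin":(v<75)&(s<140),
       "brass":(h>15)&(h<32)&(s>100)&(v>120)}[kind].astype(np.uint8); m[235:]=0
    return cv2.morphologyEx(m,cv2.MORPH_CLOSE if kind!="base" else cv2.MORPH_OPEN,np.ones((3,3)))
E
python3 - <<'E'
from h import *
for n,z in (("wood",.016),("base",.036),("spin",.104),("marble",.016)):
    d=np.load(f"pics/{n}.npz"); print(n,rect(hsvmask(d["im"],n),d["K"],d["T"],z))
d=np.load("pics/base.npz"); im,K,T=d["im"],d["K"],d["T"]
c,_,y=rect(hsvmask(im,"base"),K,T,.036)
# invert: sample the polar ring at z .035
def proj(w):
    p=(np.c_[w]-T[:3,3])@T[:3,:3]; return np.c_[K[0,2]+K[0,0]*p[:,0]/-p[:,2],K[1,2]-K[1,1]*p[:,1]/-p[:,2]]
m=hsvmask(im,"brass"); cc=max(cv2.findContours(m,0,1)[0],key=cv2.contourArea)
hc=cast([cv2.minEnclosingCircle(cc)[0]],K,T,.036)[0]; print("hub centre",hc,"vs",c, "r",cv2.minEnclosingCircle(cc)[1]*.304/340)
a=np.radians(np.arange(360))
g=cv2.cvtColor(im,cv2.COLOR_RGB2GRAY).astype(float)
for r in (.0145,.0155,.0165):
    for nm,I in(("mask",m*255.),("grey",g)):
        p=proj(np.c_[hc[0]+r*np.cos(a),hc[1]+r*np.sin(a),np.full(360,.035)]).astype(np.float32)
        s=cv2.remap(I.astype(np.float32),p[:,:1],p[:,1:],1)[:,0]
        f=(s*np.exp(-6j*a)).mean(); print(r,nm,"tooth phase deg",np.degrees(-np.angle(f))/6 if 0 else np.degrees(np.angle((s*np.exp(6j*a)).mean()))/6,abs(f)/s.mean())
E
```

```text
wood (array([0.46765335, 0.26667084]), (121.18167114257812, 60.98956298828125), np.float64(-0.37399370399228005))
base (array([ 0.58134998, -0.02905214]), (121.05178833007812, 60.76296615600586), np.float64(-0.2723079551444929))
spin (array([ 0.65908044, -0.20893277]), (42.52206039428711, 22.30657386779785), np.float64(-0.4969907336731536))
marble (array([ 0.47141986, -0.24378209]), (120.99462127685547, 60.80955123901367), np.float64(0.2653302567066469))
hub centre [ 0.58141221 -0.02879199] vs [ 0.58134998 -0.02905214] r 0.023443049531824446
0.0145 mask tooth phase deg 12.931984862204573 0.6641492403388217
0.0145 grey tooth phase deg 12.520528109227898 0.23045054236037052
0.0155 mask tooth phase deg 12.46750386824302 0.5228438201108581
0.0155 grey tooth phase deg 12.503180989292472 0.22099104283559695
0.0165 mask tooth phase deg 12.614264841355144 0.09226402406828459
0.0165 grey tooth phase deg 12.514543557925364 0.17727244952928542
```

```bash
cat >> h.py <<'E'
B=np.array([.58138,-.02895]); BY=-.2723; HUBGAP=np.radians(-17.5)
def slab(xy,yaw,ztop_under,nm):
    y=best([*xy,.1],yaw); command_gripper(1.0)
    move_pose([*xy,.14],list(down(y))); movel([*xy,.03],v=.2); movel([*xy,.0045],v=.05)
    command_gripper(0.0); print("grip",get_grip_width()*88,get_finger_force())
    movel([*xy,.17],v=.2); b=best([*B,.17],BY)
    move_pose([*B,.17],list(down(b))); movel([*B,ztop_under+.015],v=.2)
    hit=movel([*B,ztop_under+.0035],v=.02,until_force=4)
    print("hit",hit,get_tcp_pos(),get_ft_force(),get_grip_width()*88)
    command_gripper(1.0); z=get_tcp_pos()[2]; movel([*B,z+.12],v=.2)
    p,q=lookpose(B,BY+(np.pi/2 if 1 else 0),.36); yl=best(p,BY,4); move_pose(*lookpose(B,yl,.36))
    im,K,T=wrist(nm); r=rect(hsvmask(im,nm.split('_')[0]),K,T,ztop_under+.016)
    print("placed",r,"err mm",(r[0]-B)*1000,"yaw err",r[2]-BY,get_time())
E
python3 - <<'E'
from h import *
slab((.47142,-.24378),.2653,.036,"marble_on")
E
```

```text
grip 60.178284273385295 30.000249445438385
hit True [ 0.58147177 -0.02894119  0.04059441] [-0.24148221 -0.24635561  4.23700456] 59.970681925186085
placed (array([ 0.58148145, -0.02934183]), (120.88758087158203, 59.425132751464844), np.float64(-0.2718096777045389)) err mm [ 0.10144531 -0.39182739] yaw err 0.0004903222954610875 14.7417
```

View pics/marble_on.png

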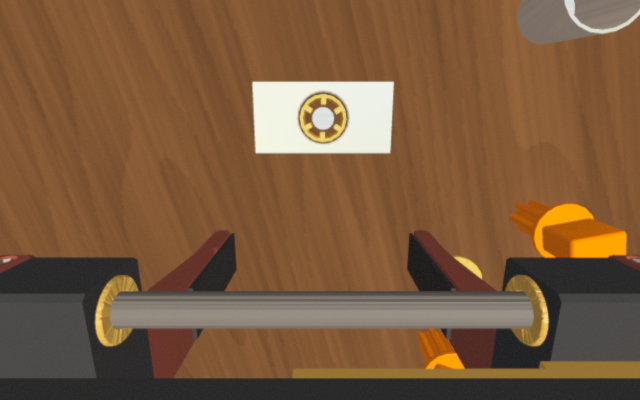

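The marble lies flush on the base (centre about (323,117)), with the hub visible and centred in its hole. Next is the wood.

```bash
python3 - <<'E'
from h import *
slab((.46765,.26667),-.3740,.052,"wood_on")
E
```

```text
grip 59.79065924110562 30.000234246253967
hit True [ 0.58145419 -0.02901706  0.05658319] [0.37302661 0.74120136 2.90570443] 59.979442110926925
placed (array([ 0.58133997, -0.02929826]), (120.87004852294922, 59.5609130859375), np.float64(-0.27177439082009514)) err mm [-0.04003418 -0.34826355] yaw err 0.0005256091799048512 24.3917
```

View pics/wood_on.png

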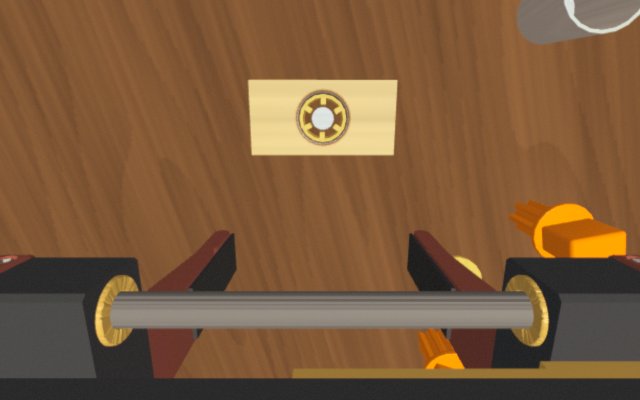

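The wood is flush too (centre about (323,118)) and the hub is visible through the hole. Now the spindle, with a cross-check of its centre from the collar.

```bash
python3 - <<'E'
from h import *
d=np.load("pics/spin.npz"); im,K,T=d["im"],d["K"],d["T"]
m=hsvmask(im,"brass")|hsvmask(im,"spin"); m[:,:250]=0; m[:,390:]=0
c=max(cv2.findContours(m,0,1)[0],key=cv2.contourArea); ctr,r=cv2.minEnclosingCircle(c)
cc=cast([ctr],K,T,.064)[0]; print("collar",cc,"r mm",r*(.34-.064)/340*1000)
S=np.array([.65908,-.20893]); yaw=-.497
if np.linalg.norm(cc-S)>.003: raise SystemExit("disagree")
S=(S+cc)/2
y=best([*S,.1],yaw); move_pose([*S,.19],list(down(y))); command_gripper(.65)
movel([*S,.12],v=.15); print("touch",movel([*S,.067],v=.06,until_force=6))
command_gripper(0.0); print("grip",get_grip_width()*88,get_finger_force())
movel([*S,.20],v=.15); b=best([*B,.2],HUBGAP,6); print("yaw",np.degrees(b))
move_pose([*B,.20],list(down(b))); print(get_grip_width()*88,get_finger_force(),get_time())
for n in ("scene","side"): cv2.imwrite(f"pics/{n}1.png",read_camera(n)[:,:,::-1])
a=cv2.imread("pics/scene1.png")[80:260,200:440];s=cv2.imread("pics/side1.png")[100:280,200:440]
cv2.imwrite("pics/held.png",cv2.resize(np.hstack([a,s]),(800,300)))
E
```

```text
collar [ 0.65945699 -0.20832648] r mm 30.200608062744145
touch False
grip 23.975692607623344 29.994521141052246
yaw 102.49999999999999
24.30456786919649 29.992963671684265 30.725
```

View pics/held.png

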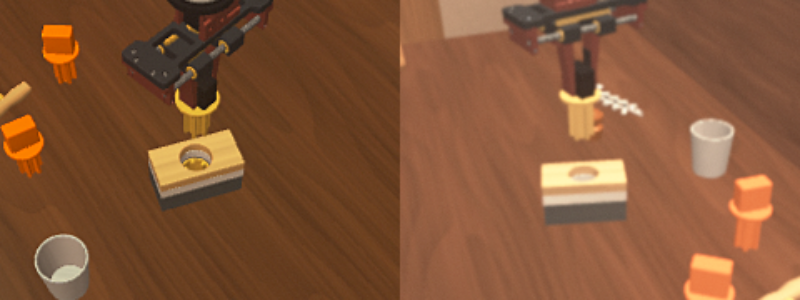

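The spindle is held upright above the hole. Inserting it now.

```bash
python3 - <<'E'
from h import *
def st(l): print(l,np.round(get_tcp_pos(),4),np.round(get_ft_force(),1),np.round(get_ft_torque(),2),round(get_grip_width()*88,2),get_time())
movel([*B,.142],v=.12); st("above")
print(movel([*B,.106],v=.05,until_force=5)); st("to mouth")
print(movel([*B,.087],v=.02,until_force=5)); st("mesh")
E
```

```text
above [ 0.5817 -0.0291  0.1422] [ 1.   0.2 -2. ] [-0.11  0.01 -0.05] 24.01 31.4583
False
to mouth [ 0.5816 -0.029   0.1061] [ 0.3  0.2 -2.7] [-0.09  0.05  0.  ] 24.39 32.325
False
mesh [ 0.5815 -0.029   0.0871] [-0.4 -0.2 -2. ] [-0.06  0.03  0.02] 23.98 33.425
```

Meshed 15 mm deep without contact; pressing home.

```bash
python3 - <<'E'
from h import *
def st(l): print(l,np.round(get_tcp_pos(),4),np.round(get_ft_force(),1),np.round(get_ft_torque(),2),round(get_grip_width()*88,2),round(get_finger_force(),1),get_time())
print(movel([*B,.079],v=.02)); st("spring")
print(movel([*B,.0745],v=.01,until_force=16)); st("home")
wait(.5); st("hold")
for n in ("scene","side"): cv2.imwrite(f"pics/{n}2.png",read_camera(n)[:,:,::-1])
a=cv2.imread("pics/scene2.png")[100:250,200:400];s=cv2.imread("pics/side2.png")[130:280,220:420]
cv2.imwrite("pics/home.png",cv2.resize(np.hstack([a,s]),(800,300)))
E
```

```text
False
spring [ 0.5818 -0.029   0.0794] [-0.5 -0.2  4. ] [-0.05  0.08  0.09] 23.66 30.0 33.975
True
home [ 0.5818 -0.029   0.0772] [-1.4 -1.   6.1] [-0.04  0.27 -0.06] 23.81 30.0 34.3333
hold [ 0.5818 -0.029   0.0772] [-0.4 -1.2  6. ] [-0.03  0.32  0.03] 23.72 30.0 34.8333
```

View pics/home.png

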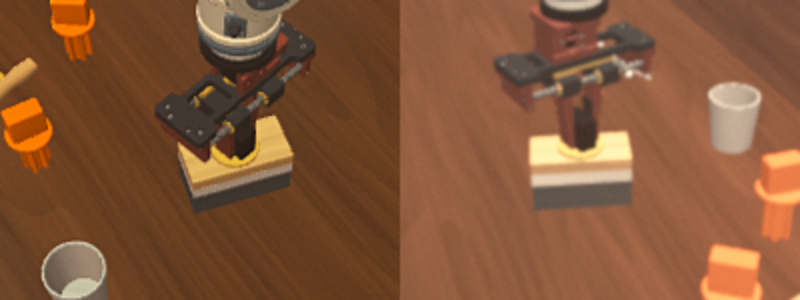

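Looks home, with the collar on the wood. The force (about 8 N net) leaves roughly a millimetre in doubt, so I'll press a little further to confirm contact.

```bash
python3 - <<'E'
from h import *
def st(l): print(l,np.round(get_tcp_pos(),4),np.round(get_ft_force(),1),np.round(get_ft_torque(),2),round(get_grip_width()*88,2),round(get_finger_force(),1),get_time())
for z in (.0765,.0758,.075,.0742):
    h=movel([*B,z],v=.008,until_force=14); wait(.3); st((z,h))
    if get_ft_force()[2]>14: break
E
```

```text
(0.0765, False) [ 0.5817 -0.029   0.0771] [-0.7 -0.2  6.5] [-0.05  0.31 -0.01] 24.3 30.0 35.4833
(0.0758, False) [ 0.5818 -0.029   0.077 ] [-2.6 -0.2 13.7] [-0.07  0.68 -0.01] 23.96 30.0 36.0333
(0.075, False) [ 0.5818 -0.029   0.077 ] [-5.6 -0.4 21.9] [-0.01  1.2   0.04] 24.09 30.0 36.5833
```

The tool stopped at 77.0 mm, the exact home height, while the force rose from 6 to 22 N. So the collar is seated on the wood, and I'm handing in.

```bash
python3 -c "
from h import *
wait(.5); print(get_tcp_pos(),get_ft_force(),get_finger_force()); print(job_done())"
```

```text
[ 0.58178264 -0.02900053  0.07700662] [-5.45813245e+00 -5.31899004e-03  2.09811077e+01] 30.006791353225708
the job is handed in; nothing more can be done
None
```

I built the stand and handed it in at about 37 s: marble and wood measured within 0.5 mm of centre, and the spindle is meshed, held and pressed home with its collar on the wood; the judge's result was not shown.

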